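# Tip the tissue box flat and shut the donation carton

### The job

In the open shipping carton a tissue box stands on end and is too tall for the carton to close: push it over so that it lies flat on its broad face in the carton, then push both long flaps over and down until the carton is fully shut. Only push, never lift or carry anything, and leave the jar in the carton standing where it is and everything else on the table alone.

Things in the scene. Friction and masses are not known exactly. Their poses are not given: they have to be found in the camera images.
- carton: Open brown shipping carton, fixed to the table. Outside 310 (its x) x 260 (its y) x 85 mm high; walls and floor 5 mm. Origin: centre of its underside, on the table; z up. Its -x end faces roughly to the robot; its long walls (y = +130 and -130 mm) carry the two flaps. The end walls have only short flaps folded down outside.
- tissue_center (a point): Centre of the loose white tissue box, 55 x 105 x 200 mm, 0.22 kg, grey strip at each end. It stands on end (point z up; x = its 55 mm thickness, along carton x) in the carton's -x part, in the left (+y) or right half. Top 205 mm above the table. Carton beyond it (+x) is empty: room to fall that way. Pushed high it tips, falling by itself past 16 degrees. Flat, centre 32 mm above the table.
- jar_center (a point): Centre of the small amber glass jar, loose, 54 mm diameter, 68 mm tall, standing in the -x part of the carton beside the tissue box, in the other half of the width. Bystander; lower than the carton's rim, so the flaps close above it. z is its axis.
- flap_left (a joint): Angle (rad) of the flap hinged on the carton's +y long wall: 0 = shut (level, reaching to the carton's middle), 1.57 = upright, 1.75 to 2.2 at the start = leaning outwards. The stiff crease keeps it where it is left (about 0.4 N at its free edge moves it); the stop is at 0.
- flap_right (a joint): The same for the flap hinged on the carton's -y long wall.
- flap_left_edge (a point): Middle of the free edge of the left flap. The flap is a cardboard panel 300 mm long (carton x) and 4 mm thick; its free edge is 128 mm from the hinge line, which runs along carton x at carton y = +130 mm, 85 mm above the table. Shut, the flap's upper face is 89 mm above the table.
- flap_right_edge (a point): Middle of the free edge of the right flap: same panel, hinge line at carton y = -130 mm, 85 mm above the table.
- soap_center (a point): Centre of a white soap box, 90 x 60 x 40 mm, loose on the table beyond the left flap. Bystander.
- toothpaste_center (a point): Centre of a long white toothpaste box, 190 x 45 x 38 mm, loose on the table beyond the right flap. Bystander.
- tape_center (a point): Centre of a roll of brown tape lying flat, 104 mm diameter, 48 mm high, loose on the table to the left of the carton. Bystander.
- lotion_center (a point): Centre of a green bottle, 60 mm diameter, 150 mm tall, loose on the table at the right. Bystander.
Not all that is in view belongs to the job. Leave any green or orange look-alike of the part that bears tissue_center alone. What is shaped like the part that bears jar_center but brown is not meant.

How it is judged:
By the outcome, as a careful person would: the job done as asked, in the order asked, and still so for the second after the job is handed in, with the robot touching nothing.
It also fails if it takes over 61 s, if anything falls off the work surface, if the arm or the gripper's body presses on something with over 40 N, if the wrist force passes 120 N, or if a joint passes its speed limit or range.

### The arm

A 6-joint arm with a two-finger parallel gripper is mounted at the origin on the work surface. World frame = base frame: x ahead of the robot, y to its left, z up, the work surface at z = 0. Lengths are in m, angles in rad, forces in N, time in s.
With the tool pointing down it reaches from about 0.35 to 0.85 m from the base axis. Payload 8.1 kg.
Tool frame: the origin (TCP) lies on the centre line of the jaws, within the pads' length; the fingertips stand robot.tip_reach ahead of it and the grasp point (between the pads) lies 5 mm behind it (robot.tip_reach is the distance from the TCP to the fingertips, in m); z points along the fingers, y is the direction in which the jaws open and shut (so a half turn about z gives the same grasp; the last joint's range is limited). The gripper opens to 93 mm and grips with 3 to 60 N. Pads are 15 mm wide; open, the fingers measure 128 mm over their backs; the gripper's body (75 mm by 188 mm) begins 65 mm behind the grasp point.
Start: joints at [-1.312, 0.13, 1.488, -0, 1.523, -0.085], TCP at [0.202, -0.565, 0.233] pointing down, gripper open.
Joint ranges: [-2.96, 2.96], [-0.89, 2.26], [0.02, 2.5], [-1.34, 4.48], [0, 2.73], [-2.66, 2.66]. Speed limits (rad/s): [2.39, 2.39, 2.79, 3.14, 3.14, 3.14].

### API

Orientations are given as a rotation vector (axis times angle).
In Python, from plant import sensors, read_camera, robot gives the robot as it stands.
- The arm moves only by the tool play_rows, never from a script. Its argument "series" is a list that holds one entry, the list of rows, each a list of 5 numbers: the closure, from -1 (fully open) to 1 (shut), then the shift along the world's x, y, z in m, then the turn about the world's z in rad. A call has 1 to 8 rows; each row is the pose to reach, as a shift and turn from the pose commanded when the call began; what a row does not reach only later rows make up. A row lasts 1/10 s, in which the tool goes at most 50 mm and 8.59 degrees, less where a joint would pass 70% of its speed; a pose out of reach is approached as far as the arm can. A call with a gripper value outside its range is refused whole. The fingers move at their own pace and stop on an object; "force" is the grip in N (left out, the last holds). Time passes only in rows, so rows that repeat a pose let the fingers close. It gives the time, the measured TCP pose, the force and the opening at its end, in the units of the state.
- sensors.read_state(): the state, without advancing time (a new reading comes with each control period).
- read_camera(name): name is "scene" or "side" or "wrist"; returns a dict with "color" (480x640x3 uint8, red, green, blue), "range_z" (480x640 float32, m along the optical axis (not along the pixel's ray), 0 where there is no reading), "intrinsics" (3x3 intrinsics, pixels), "rvec" (rotation vector, rad) and "tvec" (3), from world to camera coordinates, as OpenCV has them. Camera axes: x right, y down, z forward; pixel columns grow to the right and rows downward; lengths in m; the calibration is good to about 2 mm. A picture is of the moment at which its call begins.
- robot.close_job(): hands the job in, once; it reports no verdict.
The state is a dict: "t": time; "q": joint angles; "dq": joint speeds; "joint_torque": joint torques, N m; "tool_pos": TCP position; "orientation": TCP orientation; "force": force on the tool from outside, world axes, zero at the start; "wrist_torque": the same for the moment, N m; "opening": finger opening in m.
Only numpy, scipy, OpenCV 4.12 (cv2) and the standard library are available. Lean on these libraries where they do the work, as an engineer would, in place of code of your own. Each camera call takes 0.05 s, during which the arm holds its last target.

## Working session

There is one attempt and no reset: what is moved stays moved. The work goes in short steps, Python scripts to look and compute and a tool call to move; the robot and the scene stay as the last step left them, time stands still between calls to the robot, and variables do not carry over. Pictures are saved under pics/ and viewed, and the job is handed in when it is done.

Besides the shell and the picture viewer there is one more tool, called after "Request:" by a JSON object that holds its "fn" and its "kwargs". play_rows: Moves the arm, as the interface text tells. Its arguments: {"type":"object","properties":{"series":{"type":"array","items":{"type":"array","items":{"type":"array","items":{"type":"number"}}}},"force":{"type":"number"}},"required":["series"]}

```bash
ls; mkdir -p pics
cat > h.py <<'E'
import numpy as np,cv2
from plant import sensors, read_camera, robot
def cam(n):
    c=read_camera(n); R,_=cv2.Rodrigues(np.array(c['rvec'],float)); c['R']=R; c['t']=np.array(c['tvec'],float).ravel(); return c
def cloud(c):
    z=c['range_z']; K=c['intrinsics']; v,u=np.mgrid[0:480,0:640]
    P=np.stack([(u-K[0,2])/K[0,0]*z,(v-K[1,2])/K[1,1]*z,z],-1)
    W=(P-c['t'])@c['R']; W[z==0]=np.nan; return W
def save(c,n): cv2.imwrite('pics/'+n+'.png',c['color'][:,:,::-1])
E
python3 - <<'E'
from h import *
for n in ['scene','side']:
    c=cam(n); save(c,n+'0'); W=cloud(c); np.save('/tmp/'+n+'.npy',W); print(n,-c['R'].T@c['t'],c['R'][2],c['intrinsics'][0,0])
print(sensors.read_state(), robot.tip_reach)
E
```

```text
pics
scene [ 1.70038055 -0.15759805  0.87796055] [-0.84627751  0.05603383 -0.52978731] 541.0917604195721
side [0.28344918 0.71802956 0.900035  ] [ 0.15203956 -0.68391103 -0.71354725] 448.1138231259216
{'t': 0.1, 'q': array([-1.31245188e+00,  1.31078096e-01,  1.48915042e+00, -2.61726219e-05,
        1.52300306e+00, -8.54270527e-02]), 'dq': array([ 3.58365572e-05, -3.55460892e-04, -3.23495194e-03,  7.84103206e-05,
        4.11945128e-05,  1.68365528e-04]), 'joint_torque': array([ 1.59569096e-03, -5.61347151e+01, -4.93091798e+01,  7.70515529e-02,
        2.92655913e-02, -5.73272791e-05]), 'tool_pos': array([ 0.20209699, -0.56442615,  0.2317078 ]), 'orientation': array([-3.09369121e+00, -5.37063009e-01,  2.63077128e-04]), 'force': array([-0.78756906, -0.15468362,  0.71451828]), 'wrist_torque': array([-0.01257126, -0.00756628, -0.01268627]), 'opening': 0.09288782952992779} 0.014
```

View pics/scene0.png

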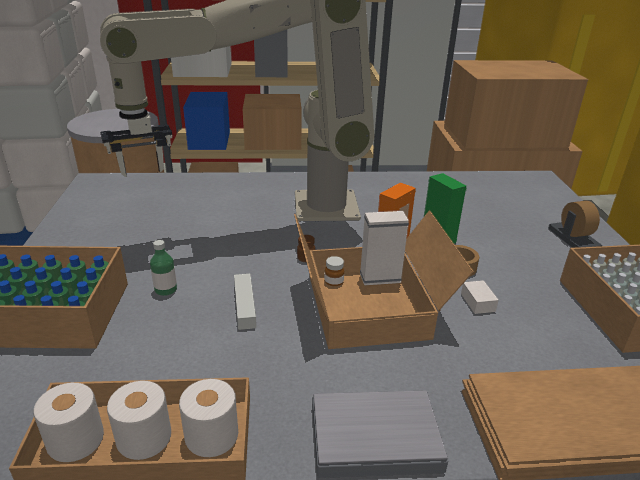

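View pics/side0.png

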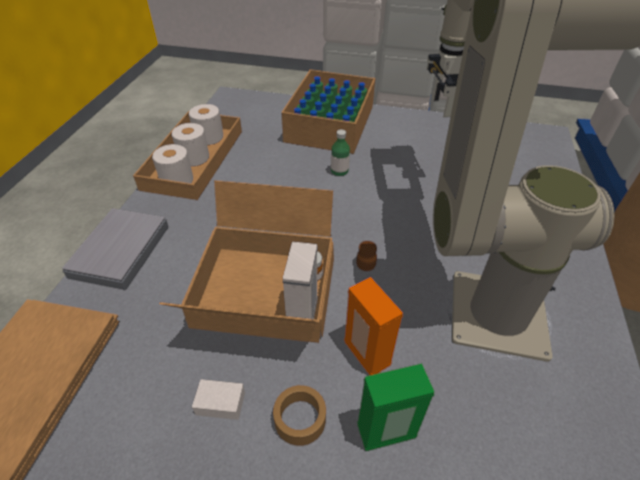

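The scene view shows the tissue box (385,245) in the carton's +y half, the jar (335,268) in the -y half, the left flap leaning out (440,260) and the right one near upright (307,240). Orange and green look-alikes stand at (395,205) and (445,210), and the brown jar at (305,245). The side view agrees.

Run:
```python
from h import *
for n in ['scene','side']:
    W=np.load('/tmp/%s.npy'%n); img=cv2.imread('pics/%s0.png'%n); hsv=cv2.cvtColor(img,cv2.COLOR_BGR2HSV).astype(int)
    x,y,z=W[...,0],W[...,1],W[...,2]
    roi=(x>.25)&(x<.95)&(abs(y)<.4)
    # tissue top
    m=roi&(abs(z-.205)<.006)&(hsv[...,1]<60)
    P=W[m]; 
    lab=cv2.connectedComponents(m.astype(np.uint8))
    print(n,'top',len(P),P.mean(0),cv2.minAreaRect((P[:,:2]*1000).astype(np.float32)))
    # rim of carton
    br=(hsv[...,0]>5)&(hsv[...,0]<20)&(hsv[...,1]>80)
    m=roi&br&(abs(z-.085)<.004)&(x>.35); P=W[m]
    print('rim',len(P),cv2.minAreaRect((P[:,:2]*1000).astype(np.float32)))
    m=roi&br&(abs(z-.005)<.003)&(x>.35); P=W[m]
    print('floor',len(P),cv2.minAreaRect((P[:,:2]*1000).astype(np.float32)))
    # flap pts
    m=roi&br&(z>.1)&(x>.4); P=W[m]
    for s in(1,-1):
        Q=P[(P[:,1]*s>-.03*0+(-.0))] if 0 else P[(P[:,1]-(-.02))*s>0]
        if len(Q)>50:
            c=Q.mean(0); u,sv,vt=np.linalg.svd(Q-c,full_matrices=False); print('flap',s,len(Q),c,vt[2],sv[2]/len(Q)**.5,Q.min(0),Q.max(0))
```

```text
scene top 480 [0.46804982 0.11225855 0.20496298] ((562.1993408203125, 30.902420043945312), (232.40328979492188, 307.52642822265625), 9.727394104003906)
rim 865 ((576.2692260742188, 64.07396697998047), (320.9066162109375, 270.4392395019531), 5.122957706451416)
floor 3221 ((690.1925048828125, -4.42010498046875), (721.458740234375, 623.2342529296875), 81.57351684570312)
flap 1 3112 [0.5739799  0.23111634 0.14785018] [ 0.08267219 -0.84158897  0.53375398] 0.0024923349801427483 [0.40529972 0.16995051 0.10001614] [0.71192136 0.27483208 0.20090953]
flap -1 452 [ 0.62507615 -0.09240117  0.16601205] [-0.08828353  0.93974987  0.33026685] 0.0010125209287398698 [ 0.43859396 -0.12563771  0.10027639] [ 0.74169195 -0.06038087  0.20933769]
side top 1034 [0.46017547 0.1230715  0.20512869] ((408.8731689453125, 216.00587463378906), (88.56517028808594, 337.610595703125), 28.205150604248047)
rim 893 ((573.8272094726562, 64.78414916992188), (316.8445129394531, 272.4400634765625), 5.583312511444092)
floor 4657 ((654.6009521484375, -0.3006591796875), (791.7203979492188, 599.0399169921875), 89.30582427978516)
flap 1 552 [0.54390096 0.24873603 0.17354804] [-0.09289429  0.8374022  -0.5386355 ] 0.009131417934995046 [0.40564365 0.16875555 0.10054733] [0.7003466  0.27737085 0.20272191]
flap -1 4771 [ 0.58619268 -0.08963431  0.15473952] [-0.09165105  0.94199002  0.32288525] 0.001970734440607373 [ 0.43829433 -0.12277486  0.1000465 ] [ 0.73800118 -0.05386293  0.20884426]
```

Run:
```python
from h import *
a=np.deg2rad(5.35); R=np.array([[np.cos(a),-np.sin(a)],[np.sin(a),np.cos(a)]])
for n in ['scene','side']:
    W=np.load('/tmp/%s.npy'%n); img=cv2.imread('pics/%s0.png'%n); hsv=cv2.cvtColor(img,cv2.COLOR_BGR2HSV).astype(int)
    H,S,V=[hsv[...,i] for i in range(3)]
    x,y,z=W[...,0],W[...,1],W[...,2]
    roi=(x>.2)&(x<1)&(abs(y)<.5)
    def rep(name,m):
        m=m.astype(np.uint8); k,l,st,ce=cv2.connectedComponentsWithStats(m)
        for i in range(1,k):
            if st[i,4]>60:
                P=W[l==i]; print(n,name,st[i,4],P.min(0).round(3),P.max(0).round(3),P.mean(0).round(3),cv2.minAreaRect((P[:,:2]*1000).astype(np.float32)))
    rep('tissuetop',roi&(abs(z-.205)<.006)&(S<60)&(x>.35))
    rep('orange',roi&(H<15)&(S>200)&(z>.03)&(V>120))
    rep('green',roi&(H>50)&(H<80)&(S>120)&(z>.03))
    br=(H>5)&(H<20)&(S>80)
    m=roi&br&(abs(z-.085)<.005)&(x>.38); P=W[m]
    C=(P[:,:2]-[.575,.064])@R
    print('rim carton coords pct',np.percentile(C,[1,5,95,99],axis=0).round(4))
```

```text
scene tissuetop 475 [0.429 0.062 0.199] [0.497 0.168 0.21 ] [0.467 0.114 0.205] ((463.67156982421875, 115.2674560546875), (62.10049057006836, 106.39857482910156), 5.8949151039123535)
scene orange 291 [0.247 0.124 0.197] [0.354 0.229 0.204] [0.3   0.176 0.2  ] ((299.4248962402344, 174.6669158935547), (54.213157653808594, 107.11604309082031), 45.62091827392578)
scene green 1642 [0.2   0.293 0.03 ] [0.298 0.388 0.204] [0.259 0.339 0.142] ((237.94842529296875, 340.2460632324219), (107.16959381103516, 65.37107849121094), 27.12912368774414)
rim carton coords pct [[-0.1564 -0.1329]
 [-0.1528 -0.1316]
 [ 0.1579  0.129 ]
 [ 0.1599  0.1321]]
side tissuetop 1033 [0.43  0.066 0.199] [0.492 0.174 0.209] [0.46  0.123 0.205] ((461.2864685058594, 118.96464538574219), (55.05693435668945, 107.55513763427734), 4.842763900756836)
side orange 2005 [0.241 0.128 0.03 ] [0.349 0.237 0.204] [0.281 0.197 0.169] ((294.9150695800781, 181.22889709472656), (55.754905700683594, 105.71768188476562), 44.7293586730957)
side green 2945 [0.2   0.298 0.03 ] [0.289 0.393 0.204] [0.247 0.361 0.168] ((233.67393493652344, 345.8411865234375), (101.57469177246094, 55.865169525146484), 27.046051025390625)
rim carton coords pct [[-0.1591 -0.1348]
 [-0.1575 -0.1328]
 [ 0.1533  0.1277]
 [ 0.1564  0.1371]]
```

Request:
{"fn": "play_rows", "kwargs": {"series": [[[0,0.02,0.035,0.02,-0.06],[0,0.045,0.075,0.035,-0.12],[0,0.07,0.115,0.05,-0.18],[0,0.095,0.155,0.065,-0.25],[0,0.12,0.195,0.07,-0.25],[0,0.145,0.235,0.07,-0.25],[0,0.17,0.275,0.07,-0.25],[0,0.195,0.315,0.07,-0.25]]]}}

```text
t: 0.9
tool_pos: [0.3978, -0.2481, 0.3024]
orientation: [-3.138, -0.147, -0.0]
force: [0.2, -0.3, -0.2]
opening: 0.0464
```

Request:
{"fn": "play_rows", "kwargs": {"series": [[[0,0,0.045,0,0],[0,0,0.09,0,0],[0,0,0.135,0,0],[0,0,0.18,0,0],[0,0,0.225,0,0],[0,-0.005,0.27,0,0],[0,-0.005,0.315,0,0],[0,-0.005,0.36,0,0]]]}}

```text
t: 1.7
tool_pos: [0.3916, 0.1119, 0.3025]
orientation: [3.138, 0.147, 0.001]
force: [1.2, -0.1, 0.5]
opening: 0.0464
```

Request:
{"fn": "play_rows", "kwargs": {"series": [[[0,0,0,-0.03,0],[0,0,0,-0.06,0],[0,0,0,-0.09,0],[0,0,0,-0.12,0],[0,0,0,-0.12,0]]]}}

```text
t: 2.2
tool_pos: [0.3891, 0.1097, 0.178]
orientation: [3.137, 0.148, -0.013]
force: [-0.2, 0.5, -0.3]
opening: 0.0464
```

Request:
{"fn": "play_rows", "kwargs": {"series": [[[0,0.012,0.001,0,0],[0,0.024,0.002,0,0],[0,0.032,0.003,0,0],[0,0.038,0.004,0,0],[0,0.044,0.004,0,0],[0,0.05,0.005,0,0],[0,0.056,0.005,0,0],[0,0.062,0.006,0,0]]]}}

```text
t: 3.0
tool_pos: [0.4547, 0.1161, 0.1827]
orientation: [3.138, 0.147, 0.0]
force: [-1.0, -0.3, -0.6]
opening: 0.0468
```

Run:
```python
from h import *
c=cam('scene'); save(c,'s1'); c=cam('side'); save(c,'d1')
import cv2
a=cv2.imread('pics/s1.png');b=cv2.imread('pics/d1.png'); cv2.imwrite('pics/m1.png',np.hstack([a[180:480,250:550],b[150:450,150:450]]))
```

```text
(no output)
```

View pics/m1.png

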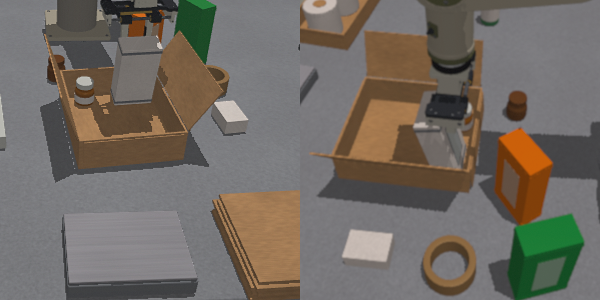

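The box is tilting towards +x, square in the carton (crop left 137,70). I'll keep pushing.

Request:
{"fn": "play_rows", "kwargs": {"series": [[[0,0.006,0.001,0,0],[0,0.012,0.001,0,0],[0,0.018,0.002,0,0],[0,0.024,0.002,0,0],[0,0.028,0.003,0,0],[0,0.028,0.003,0,0],[0,0.028,0.003,0,0],[0,0.028,0.003,0,0]]]}}

```text
t: 3.9
tool_pos: [0.4821, 0.1191, 0.1826]
orientation: [3.138, 0.147, -0.0]
force: [0.2, -0.2, 0.4]
opening: 0.0465
```

Run:
```python
from h import *
c=cam('scene'); save(c,'s2'); c=cam('side'); save(c,'d2')
import cv2
a=cv2.imread('pics/s2.png');b=cv2.imread('pics/d2.png'); cv2.imwrite('pics/m2.png',np.hstack([a[180:480,250:550],b[150:450,150:450]]))
```

```text
(no output)
```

View pics/m2.png

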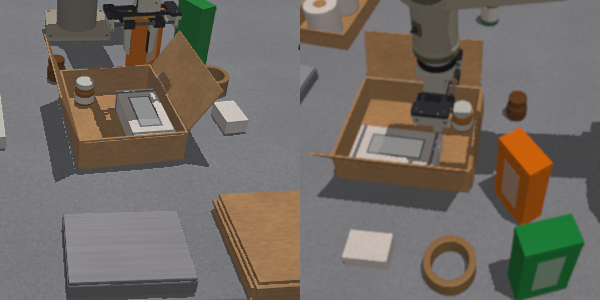

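The tissue box has fallen flat in the left half (crop left 145,110; right 395,147), and the jar stands untouched. Next I'll retreat and go around to the outside of the left flap.

Request:
{"fn": "play_rows", "kwargs": {"series": [[[1,0,0,0.045,0],[1,0,0,0.09,0],[1,0.01,0.03,0.12,0],[1,0.025,0.07,0.12,0],[1,0.04,0.11,0.12,0],[1,0.055,0.15,0.12,0],[1,0.07,0.19,0.12,0],[1,0.07,0.205,0.12,0]]]}}

```text
t: 4.8
tool_pos: [0.5524, 0.3271, 0.3011]
orientation: [-3.138, -0.15, 0.002]
force: [0.2, -0.3, -1.8]
opening: 0.0003
```

```bash
cat > chk.py <<'E'
from h import *
import sys
a=np.deg2rad(5.35); R=np.array([[np.cos(a),-np.sin(a)],[np.sin(a),np.cos(a)]])
ims=[]
for n in ['scene','side']:
    c=cam(n); img=c['color'][:,:,::-1].copy(); ims.append(img[180:480,250:550] if n=='scene' else img[150:450,150:450])
    W=cloud(c); W[...,:2]=(W[...,:2]-[.575,.064])@R
    hsv=cv2.cvtColor(img,cv2.COLOR_BGR2HSV).astype(int); S=hsv[...,1]
    x,y,z=W[...,0],W[...,1],W[...,2]
    i=(abs(x)<.145)&(abs(y)<.125)
    m=i&(S<70)&(z>.02)&(z<.075)&(y>0); P=W[m]
    if len(P)>50: print(n,'tissue pct',np.percentile(P,[2,50,98],axis=0).round(3).tolist())
    m=i&(z>.05)&(z<.085)&(y<-.01); P=W[m]
    if len(P)>20: print(n,'jar pct',np.percentile(P,[2,50,98],axis=0).round(3).tolist(),len(P))
    br=(hsv[...,0]>5)&(hsv[...,0]<20)&(S>80)
    for s in (1,-1):
        m=br&(abs(x)<.15)&(y*s>.01)&(y*s<.23)&(z>.08)&(z<.22); P=W[m]
        d=np.hypot(P[:,1]*s-.13,P[:,2]-.085); P=P[(d>.04)&(d<.14)]
        if len(P)>50:
            th=np.arctan2(P[:,2]-.085,.13-P[:,1]*s); print(n,'flap',s,len(P),'ang pct',np.percentile(th,[10,50,90]).round(3))
cv2.imwrite('pics/%s.png'%sys.argv[1],np.hstack(ims))
E
python3 chk.py m3
```

```text
scene tissue pct [[-0.071, 0.008, 0.027], [0.029, 0.054, 0.061], [0.115, 0.111, 0.065]]
scene jar pct [[-0.132, -0.093, 0.051], [-0.101, -0.072, 0.072], [-0.087, -0.049, 0.077]] 245
scene flap 1 2492 ang pct [2.061 2.102 2.129]
scene flap -1 406 ang pct [1.912 1.925 1.945]
side tissue pct [[-0.075, 0.014, 0.046], [0.001, 0.06, 0.061], [0.081, 0.104, 0.064]]
side jar pct [[-0.136, -0.125, 0.051], [-0.1, -0.087, 0.071], [0.078, -0.044, 0.083]] 618
side flap 1 320 ang pct [2.131 2.152 2.182]
side flap -1 3800 ang pct [1.87  1.901 1.935]
```

View pics/m3.png

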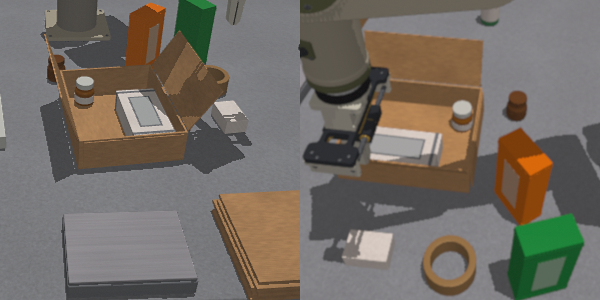

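Request:
{"fn": "play_rows", "kwargs": {"series": [[[1,0,0,-0.04,0],[1,0,0,-0.08,0],[1,0,0,-0.12,0],[1,0,0,-0.13,0],[1,0.002,-0.02,-0.13,0],[1,0.004,-0.04,-0.13,0],[1,0.005,-0.055,-0.13,0],[1,0.006,-0.065,-0.13,0]]]}}

```text
t: 5.7
tool_pos: [0.5597, 0.2575, 0.1755]
orientation: [-3.137, -0.145, -0.006]
force: [-0.4, 1.2, 0.9]
opening: 0.0004
```

Request:
{"fn": "play_rows", "kwargs": {"series": [[[1,0.001,-0.013,0,0],[1,0.002,-0.026,0,0],[1,0.004,-0.039,0,0],[1,0.005,-0.052,0,0],[1,0.006,-0.065,0,0],[1,0.007,-0.078,0,0],[1,0.008,-0.09,0,0],[1,0.009,-0.1,0,0]]]}}

```text
t: 6.5
tool_pos: [0.5673, 0.158, 0.1726]
orientation: [3.138, 0.147, -0.0]
force: [0.1, 0.4, 0.0]
opening: 0.0007
```

```bash
python3 chk.py m4
```

```text
scene tissue pct [[-0.07, 0.008, 0.029], [0.029, 0.053, 0.061], [0.114, 0.111, 0.065]]
scene jar pct [[-0.144, -0.093, 0.051], [-0.101, -0.072, 0.072], [-0.088, -0.049, 0.077]] 253
scene flap 1 297 ang pct [0.037 1.01  1.033]
scene flap -1 416 ang pct [0.02  1.924 1.943]
side jar pct [[-0.136, -0.125, 0.052], [-0.104, -0.084, 0.073], [0.018, -0.047, 0.083]] 422
side flap 1 4170 ang pct [1.    1.027 1.073]
side flap -1 2376 ang pct [1.873 1.904 1.936]
```

View pics/m4.png

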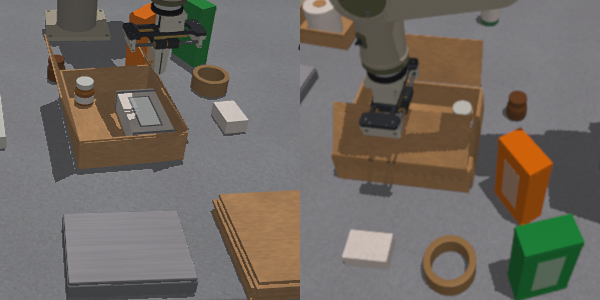

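The left flap is at about 1.02 rad and following the finger. I'll continue inward and down.

Request:
{"fn": "play_rows", "kwargs": {"series": [[[1,0.001,-0.012,0,0],[1,0.002,-0.024,-0.005,0],[1,0.003,-0.034,-0.015,0],[1,0.004,-0.042,-0.027,0],[1,0.004,-0.045,-0.04,0],[1,0.004,-0.045,-0.052,0],[1,0.004,-0.045,-0.062,0],[1,0.004,-0.045,-0.068,0]]]}}

```text
t: 7.4
tool_pos: [0.5704, 0.1144, 0.1029]
orientation: [3.138, 0.148, -0.003]
force: [-3.3, -0.9, 22.9]
opening: 0.0004
```

Request:
{"fn": "play_rows", "kwargs": {"series": [[[1,0,0,-0.002,0],[1,0,0,-0.004,0],[1,0,0,-0.004,0]]]}}

```text
t: 7.7
tool_pos: [0.5707, 0.1144, 0.103]
orientation: [3.138, 0.148, -0.002]
force: [-13.0, -3.2, 22.1]
opening: 0.0003
```

```bash
python3 chk.py m5
```

```text
scene tissue pct [[-0.068, 0.007, 0.021], [0.02, 0.009, 0.046], [0.105, 0.011, 0.062]]
scene jar pct [[-0.142, -0.094, 0.051], [-0.101, -0.072, 0.072], [-0.086, -0.048, 0.078]] 255
scene flap 1 1660 ang pct [0.028 0.056 0.107]
scene flap -1 419 ang pct [0.018 1.923 1.944]
side jar pct [[-0.137, -0.125, 0.051], [-0.104, -0.077, 0.072], [0.138, -0.043, 0.083]] 537
side flap 1 2768 ang pct [0.027 0.056 0.111]
side flap -1 2310 ang pct [1.872 1.904 1.936]
```

View pics/m5.png

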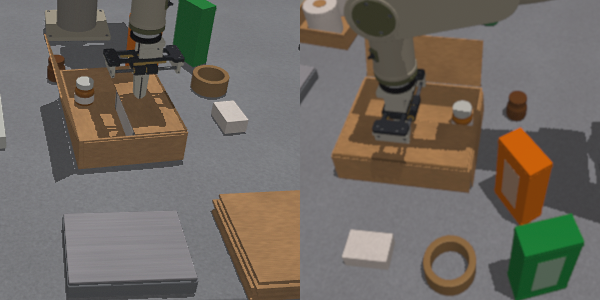

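The left flap lies level, with its top at the rim (crop left 160,105), and the tissue box is beneath it. I'll lift off and cross over to the right flap.

Request:
{"fn": "play_rows", "kwargs": {"series": [[[1,0,0,0.04,0],[1,0,0,0.085,0],[1,0,0,0.13,0],[1,0,0,0.175,0],[1,0.001,-0.02,0.2,0],[1,0.005,-0.06,0.2,0],[1,0.01,-0.105,0.2,0],[1,0.014,-0.15,0.2,0]]]}}

```text
t: 8.6
tool_pos: [0.5856, -0.0366, 0.3012]
orientation: [3.138, 0.15, 0.002]
force: [0.9, 1.2, -0.1]
opening: 0.0002
```

Request:
{"fn": "play_rows", "kwargs": {"series": [[[1,0.004,-0.045,0,0],[1,0.008,-0.09,0,0],[1,0.012,-0.135,0,0],[1,0.014,-0.16,0,0],[1,0.014,-0.16,-0.04,0],[1,0.014,-0.16,-0.08,0],[1,0.014,-0.16,-0.115,0],[1,0.014,-0.16,-0.128,0]]]}}

```text
t: 9.4
tool_pos: [0.5971, -0.1947, 0.1677]
orientation: [-3.135, -0.148, 0.009]
force: [-0.6, -0.5, 0.0]
opening: 0.0003
```

```bash
python3 chk.py m6; python3 -c "
from h import *
print(sensors.read_state()['tool_pos'])"
```

```text
scene tissue pct [[-0.07, 0.007, 0.021], [0.018, 0.009, 0.045], [0.105, 0.011, 0.062]]
scene jar pct [[-0.144, -0.093, 0.051], [-0.101, -0.072, 0.072], [-0.086, -0.048, 0.079]] 252
scene flap 1 2122 ang pct [0.03  0.061 0.11 ]
scene flap -1 355 ang pct [0.025 1.924 1.946]
side jar pct [[-0.136, -0.125, 0.051], [-0.091, -0.123, 0.071], [0.137, -0.044, 0.083]] 716
side flap 1 3506 ang pct [0.028 0.054 0.101]
side flap -1 3819 ang pct [1.869 1.901 1.934]
[ 0.59801274 -0.19501239  0.17016477]
```

View pics/m6.png

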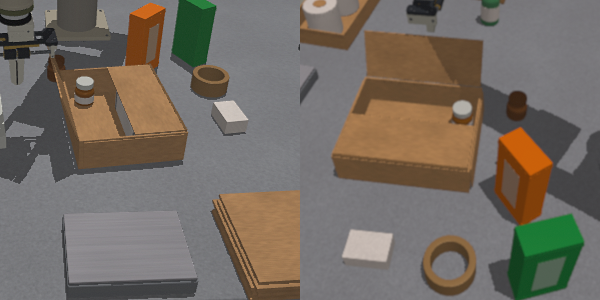

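The finger is outside the right flap, and the left flap stays shut after release. I'll push inward, mirroring the left side.

Request:
{"fn": "play_rows", "kwargs": {"series": [[[1,-0.002,0.02,0,0],[1,-0.004,0.035,0,0],[1,-0.005,0.047,0,0],[1,-0.006,0.059,0,0],[1,-0.007,0.071,0,0],[1,-0.008,0.083,0,0],[1,-0.009,0.095,0,0],[1,-0.01,0.107,0,0]]]}}

```text
t: 10.3
tool_pos: [0.5891, -0.0879, 0.1726]
orientation: [-3.138, -0.147, 0.0]
force: [-0.3, -0.6, -0.0]
opening: 0.0004
```

Request:
{"fn": "play_rows", "kwargs": {"series": [[[1,-0.001,0.012,0,0],[1,-0.002,0.024,0,0],[1,-0.003,0.036,0,0],[1,-0.004,0.048,0,0],[1,-0.005,0.058,0,0],[1,-0.006,0.07,0,0],[1,-0.007,0.082,-0.005,0],[1,-0.008,0.092,-0.013,0]]]}}

```text
t: 11.1
tool_pos: [0.5816, 0.0042, 0.1598]
orientation: [3.138, 0.148, 0.002]
force: [0.6, 0.4, -0.3]
opening: 0.0007
```

```bash
python3 chk.py m7; python3 -c "
from h import *
print(sensors.read_state()['tool_pos'])"
```

```text
scene tissue pct [[-0.01, 0.007, 0.021], [0.05, 0.008, 0.045], [0.107, 0.01, 0.063]]
scene flap 1 2121 ang pct [0.03  0.06  0.109]
scene flap -1 1952 ang pct [0.675 0.71  0.775]
side jar pct [[-0.136, -0.125, 0.05], [-0.112, -0.062, 0.072], [0.098, -0.043, 0.076]] 357
side flap 1 3507 ang pct [0.028 0.054 0.1  ]
side flap -1 943 ang pct [0.619 0.645 0.684]
[0.58007362 0.00471475 0.15766675]
```

View pics/m7.png

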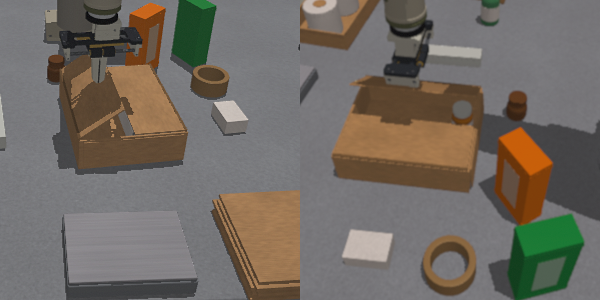

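Request:
{"fn": "play_rows", "kwargs": {"series": [[[1,0,0.004,-0.012,0],[1,-0.001,0.008,-0.024,0],[1,-0.001,0.008,-0.035,0],[1,-0.001,0.008,-0.045,0],[1,-0.001,0.008,-0.053,0],[1,-0.001,0.008,-0.057,0],[1,-0.001,0.008,-0.059,0],[1,-0.001,0.008,-0.059,0]]]}}

```text
t: 12.0
tool_pos: [0.5799, 0.0109, 0.103]
orientation: [3.138, 0.147, -0.002]
force: [-13.3, 1.0, 21.0]
opening: 0.0007
```

Request:
{"fn": "play_rows", "kwargs": {"series": [[[1,0,0,0.04,0],[1,0,0,0.085,0],[1,0,0,0.13,0],[1,0,0,0.175,0],[1,0,-0.04,0.2,0],[1,0,-0.085,0.2,0],[1,0,-0.13,0.2,0],[1,0,-0.175,0.2,0]]]}}

```text
t: 12.8
tool_pos: [0.5803, -0.1657, 0.3011]
orientation: [3.138, 0.148, 0.002]
force: [0.8, 0.4, 0.0]
opening: 0.0004
```

```bash
python3 chk.py m8
python3 - <<'E'
from h import *
a=np.deg2rad(5.35); R=np.array([[np.cos(a),-np.sin(a)],[np.sin(a),np.cos(a)]])
for n in ['scene','side']:
    W=cloud(cam(n)); W[...,:2]=(W[...,:2]-[.575,.064])@R
    for nm,y0,y1 in [('R',-.12,-.1),('R',-.03,-.008),('L',.008,.03),('L',.1,.12)]:
        for x0 in(-.14,.12):
            m=(W[...,0]>x0)&(W[...,0]<x0+.02)&(W[...,1]>y0)&(W[...,1]<y1)&(W[...,2]<.13); print(n,nm,y0,x0,np.median(W[m][:,2]).round(4))
E
```

```text
scene tissue pct [[-0.068, 0.007, 0.055], [0.028, 0.01, 0.059], [0.115, 0.011, 0.063]]
scene flap 1 2135 ang pct [0.031 0.061 0.111]
scene flap -1 2189 ang pct [0.031 0.062 0.113]
side flap 1 3497 ang pct [0.027 0.054 0.099]
side flap -1 2884 ang pct [0.027 0.052 0.096]
scene R -0.12 -0.14 0.0898
scene R -0.12 0.12 0.0896
scene R -0.03 -0.14 0.0892
scene R -0.03 0.12 0.0898
scene L 0.008 -0.14 0.0896
scene L 0.008 0.12 0.0899
scene L 0.1 -0.14 0.09
scene L 0.1 0.12 0.0905
side R -0.12 -0.14 0.0896
side R -0.12 0.12 0.0891
side R -0.03 -0.14 0.0891
side R -0.03 0.12 0.0891
side L 0.008 -0.14 0.0893
side L 0.008 0.12 0.0893
side L 0.1 -0.14 0.0891
side L 0.1 0.12 0.0891
```

View pics/m8.png

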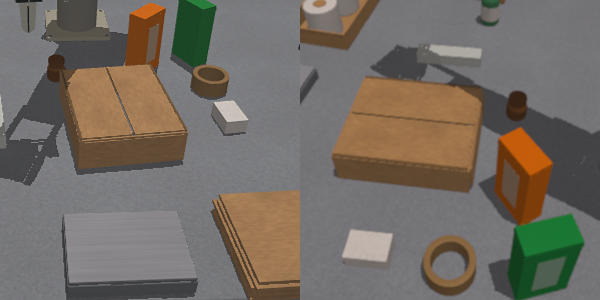

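Both flaps lie level at 89–90 mm along their whole area and meet at the seam (crop left 122,100). The robot is clear, so I'm handing in.

```bash
python3 -c "
from plant import robot
print(robot.close_job())"
```

```text
the job is handed in; nothing more can be done
None
```

The carton is shut and the job is handed in, at about 13 s on the robot's clock (limit 61 s). I pushed the tissue box over with the half-open fingers. It fell flat, with its upper face at about 60–61 mm. I then pushed the left flap shut, and the right flap after it, with closed fingers from outside.

- **Flaps:** after release, both cameras put both flaps at 89–90 mm at all four spots checked on each. Shut is 89 mm.
- **Jar:** it read the same position throughout, until the right flap covered it.
- **Other things on the table:** the soap, toothpaste, tape, brown jar and the orange and green boxes look unmoved in the pictures. I did not measure their positions again.
- **Forces:** the highest force reading at the end of a move was about 26 N, from pressing the flaps against their stops with the fingertips.
- **Disagreement:** while the left flap still stood open, the two cameras differed by about 0.05 rad on its angle. With the right flap part-way down they differed by about 0.07 rad. They agreed once the flaps were shut, and no check failed.

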